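Knock a cast specimen out of its mould into a hung basket

ROBOT

A 6-joint arm with a two-finger parallel gripper is mounted at the origin on a cart in front of the work surface, level with it; the furniture and walls round the work are solid. World frame = base frame: x ahead of the robot, y to its left, z up, the work surface at z = 0. Lengths are in m, angles in rad, forces in N, time in s.
With the tool pointing down it reaches from about 0.25 to 0.775 m from the base axis. Payload 4 kg.
Tool frame: the origin (TCP) lies at the very end of the fingers, on their centre line; the grasp point (between the pads) lies bot.tcp_to_grasp behind it (bot.tcp_to_grasp is the distance from the TCP to the grasp point, in m); z points along the fingers, y is the line along which they close (so a half turn about z gives the same grasp; the last joint's range is limited). The gripper opens to 85 mm and grips with 20 to 120 N. Pads are 22 mm wide; open, the fingers measure 114 mm over their backs; the gripper's body (76 mm by 85 mm) begins 54 mm behind the grasp point. The pads swing forward as they close: fully open they stand 13 mm farther back than shut.
Start: joints at [-1.426, 0.087, 1.371, -0, 1.684, -0.103], TCP at [0.135, -0.533, 0.231] pointing down, gripper open.
Joint ranges: [-3.1, 3.1], [-0.76, 2.03], [0.27, 2.55], [-1.08, 4.22], [0.17, 2.65], [-2.57, 2.57]. Speed limits (rad/s): [2.79, 2.79, 3.14, 3.14, 3.14, 3.14].

INTERFACE

Orientations are given as a 3x3 rotation matrix whose columns are the frame's x, y, z axes.
In Python, from bench import status, optics, workorder, bot gives the robot as it stands.
- The arm moves only by the tool step_arm, never from a script. Its argument "rows" is a list of rows, each an object with "delta_pos": the shift along the tool's x, y, z each as a share of 25 mm, from -1 to 1, a list of three; "turn": the turn, a rotation vector about the tool's x, y, z each as a share of 4 degrees, from -1 to 1, a list of three; "grip": the closure, from 0 (fully open) to 1 (shut). In form: [{"delta_pos": [tx, ty, tz], "turn": [ax, ay, az], "grip": grip}, ...]. A call has 1 to 20 rows; each row shifts and turns the commanded pose from where the row before left it, along the tool's axes as they then stand; what a row does not reach is not made up. A row lasts 1/12 s, in which the tool goes at most 41.7 mm and 7.16 degrees, less where a joint would pass 70% of its speed; a pose out of reach is approached as far as the arm can. A call with a number of a shift or a turn outside -1 to 1 is refused whole. A call with a gripper value outside its range is refused whole. The fingers move at their own pace and stop on an object; "squeeze" is the grip in N (left out, the last holds). Time passes only in rows, so rows that do not move let the fingers close. It gives the time, the measured TCP pose, the force, the opening and the grip force at its end, in the units of the state.
- status.get_state(): the state, without advancing time (a new reading comes with each control period).
- optics.grab_frame(name): name is "scene" or "side" or "wrist"; returns (picture, depth): 384x512x3 uint8, red, green, blue; 384x512 float32, m along the optical axis (not along the pixel's ray), 0 where there is no reading.
- optics.calibration(name): a dict with "fx", "fy", "cx", "cy" (pixels), "R" (3x3) and "t" (3): a world point X has camera coordinates R X + t. Camera axes: x right, y down, z forward; pixel columns grow to the right and rows downward; lengths in m; the calibration is good to about 2 mm. The wrist camera is an equidistant fisheye: a pixel r from the principal point sees the ray r / f radians off the axis. A picture is of the moment at which its call begins: read the wrist's pose just before it. calibration takes no time and is no camera call; for the wrist camera it gives the pose at the moment of the call.
- workorder.close_job(): hands the job in; it is judged then, once.
The state is a dict: "clock": time; "joint_positions": joint angles; "qvel": joint speeds; "tau": joint torques, N m; "position": TCP position; "tcp_rot": TCP orientation; "contact_force": force on the tool from outside, world axes, zero at the start; "ft_torque": the same for the moment, N m; "gripper_width": opening from 0.0 (shut) to 1.0 (fully open); "grasp_force": force on a finger pad.
Only numpy, scipy, OpenCV 4.12 (cv2) and the standard library are available. Lean on these libraries where they do the work, as an engineer would, in place of code of your own. Each camera call takes 0.05 s, during which the arm holds its last target. There are 200 camera calls.

TASK

A red cast specimen is stuck in the slanting mould of the knock-out stand. Hang the wire basket by its bail on the stand's two hooks so that it catches what comes down the chute, then hit the mould's sprung knock-out pin squarely with a face of the mallet, a brisk blow along the pin rather than a slow push, so that the specimen drops into the basket. Finally lay the mallet down flat on the bench; work the pin only with the mallet, never let the specimen fall onto the bench, and leave everything else where it stands.

Things in the scene. Friction and masses are not known exactly. Their poses are not given: they have to be found in the camera images.
- stand: Grey knock-out stand, fixed; its place and yaw vary. Origin on the bench, z up; base plate 150 (x) x 160 (y, -55 to 105) x 10 mm. A post carries a steel mould tube, 72 mm outside diameter, 85 mm long, leaning 50 degrees from vertical in the stand's y-z plane: up along it is [0, 0.766, 0.643], a blow goes [0, -0.766, -0.643]. The specimen leaves at its lower end, on the -y side, by a chute.
- hook_seat (a point): Where the middle of the hung bail bar belongs: [0, -105, 180] mm in the stand's frame and axes. The two hooks are 8 mm rods at x = -36 and 36 mm that come from the tube and point to -y; flat seat (rod top 175 mm high) from y = -96 to -114, upturned tip at y = -126 (top 188 mm high); towards the tube the rods rise too. The bar comes in from the -y side, just above the tips.
- chute_tip (a point): Middle of the lower edge of the aluminium half-pipe chute (60 mm wide), [0, -60, 110] mm in the stand's frame; its underside is 106 mm above the bench here and rises towards the tube. When the basket hangs its near wall is at y = -45 mm, under the chute, so the basket must come in level from the -y side, low enough for its rim to pass under the chute and the hooks.
- guard_rim (a point): Centre of the rim of the guard collar, the open upper 39 mm of the mould tube (64 mm inside, 72 mm outside diameter), on the mould's axis at [0.0, 51.7, 238.2] mm in the stand's frame. The pin's head lies in it, level with the rim at rest, so a mallet face must enter the collar along the axis.
- pin_travel (a joint): Travel of the sprung knock-out pin along the mould's axis, m: 0 at rest (held up by a spring, about 3 N), 0.024 fully driven in. The specimen comes free after about 0.020. Driving it takes about 10 to 15 N; it springs back when let go.
- pin: Sprung steel knock-out pin with a brass head, 32 mm diameter, 9 mm thick. Origin at the centre of the head's underside, on the mould's axis; its z axis points up along the mould (out of the collar).
- pin_top (a point): Centre of the pin head's top, where the mallet has to hit, 9 mm above the head's origin along its z.
- specimen: Red cast disc, 50 mm diameter, 18 mm thick, 70 g; origin at the centre of one face, z along its axis. At the start it sits in the mould, held by two sprung balls, and can hardly be seen.
- basket: Loose steel wire basket, open on top, 116 (x) x 120 (y) x 45 mm high, 200 g. Origin at the centre of its underside, z up. A fixed bail stands over its middle: legs at x = -54 and 54 mm, and a 10 mm bar along x, 150 mm above the underside. Hung, the bar lies on both hooks, the underside is 30 mm above the bench and the y axis lies along the stand's y, either way round.
- bail_grip (a point): Middle of the bail bar, centre of its blue grip (40 mm long along x, 15 mm thick), 150 mm above the basket's underside; the hooks take the thinner bar on either side of it. Axes are the basket's.
- mallet: Mallet, yellow nylon faces, wooden handle, 280 g, lying on its side at the start, origin 21 mm high. Origin on the handle's centre line at a good hold; x along the handle to the head, y along the head. Handle 22 (y) x 24 mm (z), flat sides, x = -80 to 50 mm; butt 39 mm diameter, x = -88 to -74. Head 110 mm long along y, centred at x = 70 mm; faces 42 mm diameter.
- face_left (a point): Centre of the mallet's face at its +y end, [70, 55, 0] mm in the mallet's frame.
- face_right (a point): Centre of the mallet's face at its -y end, [70, -55, 0] mm in the mallet's frame.
- timer: Bystander: white bench timer, 42x62x62 mm. Origin at the centre of its underside. Not to be disturbed.
- buffer_bottle: Bystander: clear bottle with blue cap, 69 diameter x 142 high mm. Origin at the centre of its underside. Not to be disturbed.
- wash_bottle: Bystander: white squeeze bottle, 68 diameter x 170 high mm. Origin at the centre of its underside. Not to be disturbed.
- tip_box: Bystander: blue pipette-tip box with clear lid, 68x106x67 mm. Origin at the centre of its underside. Not to be disturbed.
- beaker: Bystander: glass beaker, 55 diameter x 69 high mm. Origin at the centre of its underside. Not to be disturbed.
- petri_dish: Bystander: clear petri dish, 61 diameter x 15 high mm. Origin at the centre of its underside. Not to be disturbed.
- tweezers: Bystander: steel tweezers, lying, 122x16x8 mm. Origin at the centre of its underside. Not to be disturbed.
There are look-alikes about, which are no part of the job. There is more than one size of the basket; the one meant has the size given above.

How it is judged:
On the way, in this order (a step that is already met when the one before it is completed fails the run):
1. The basket hangs by its bail on both hooks, let go (distance between bail_grip and hook_seat below 0.022 m and z of bail_grip in the frame of stand between 0.172 and 0.189 m and angle between basket's own z axis and vertical below 0.2 rad and contact force between the fingers and basket below 0.1 N), for 0.3 s.
2. The pin is driven in by a brisk, square blow of a mallet face (within 20 degrees of the pin and 20 mm of its middle, moving in at more than 0.06 m/s under the mallet when over 10 mm deep) (value of joint pin_travel above 0.01 m and velocity of joint pin_travel above 0.06 m/s and contact force between mallet and pin above 1 N and angle between the y axis of mallet and the z axis of pin, either way round below 0.35 rad and distance between any of face_left, face_right and pin_top below 0.02 m).
At the end, for the whole second after the job is handed in: The specimen rests inside the basket, below its 45 mm rim; the basket hangs on both hooks, upright within 0.2 rad, its bail's middle within 22 mm of the seat and 172 to 189 mm high; the mallet rests flat on the bench, its origin and both faces' centres under 32 mm high (distance between bail_grip and hook_seat below 0.022 m and z of bail_grip in the frame of stand between 0.172 and 0.189 m and angle between basket's own z axis and vertical below 0.2 rad and x of specimen in the frame of basket between -0.058 and 0.058 m and y of specimen in the frame of basket between -0.06 and 0.06 m and z of specimen in the frame of basket between -0.002 and 0.045 m and linear speed of each of specimen, mallet below 0.03 m/s and height (world z) of each of face_left, face_right, mallet below 0.032 m); the robot touches nothing.
It fails at once if The gripper presses the knock-out pin (contact force between the fingers and pin above 1 N).
It fails at once if The specimen falls onto the bench (height (world z) of specimen below 0.025 m).
It fails at once if A bystander is moved more than 30 mm (distance of any of timer, buffer_bottle, wash_bottle, tip_box, beaker, petri_dish, tweezers from where it was at the start of the episode above 0.03 m).
It also fails if it takes over 72 s, if anything falls off the work surface, if the arm or the gripper's body presses on something with over 40 N, if the wrist force passes 120 N, or if a joint passes its speed limit or range.

## Working session

There is one attempt and no reset: what is moved stays moved. The work goes in short steps, Python scripts to look and compute and a tool call to move; the robot and the scene stay as the last step left them, time stands still between calls to the robot, and variables do not carry over. Pictures are saved under pics/ and viewed, at most 10 in all, crops included, and the job is handed in when it is done.

Besides the shell and the picture viewer there is one more tool, called after "Call:" by a JSON object that holds its "method" and its "body", one argument or row to a line. step_arm: Moves the arm, as the interface text tells. Its arguments: {"type":"object","properties":{"rows":{"type":"array"},"squeeze":{"type":"number"}},"required":["rows"]}

```bash
mkdir -p pics; cat > h.py <<'E'
import numpy as np,cv2
from bench import status,optics,workorder,bot
def grab(n):
    c=optics.calibration(n);p,d=optics.grab_frame(n);np.savez(f'{n}.npz',p=p,d=d,**{k:np.array(c[k]) for k in c});return p,d,c
def load(n): return np.load(f'{n}.npz')
def world(f,u,v,z=None):
    ray=np.array([(u-f['cx'])/f['fx'],(v-f['cy'])/f['fy'],1.])
    d=np.median([x for x in f['d'][int(v)-1:int(v)+2,int(u)-1:int(u)+2].ravel() if x>0] or [0])
    R=f['R'];t=f['t']
    if z is not None:
        o=-R.T@t; r=R.T@ray; return o+r*(z-o[2])/r[2]
    return R.T@(ray*d-t)
E
python3 - <<'E'
from h import *
a,_,c=grab('scene');b,_,c2=grab('side')
for n,i in(('scene',a),('side',b)): cv2.imwrite(f'pics/{n}0.png',cv2.resize(i[:,:,::-1],(800,600)))
print(c,c2,bot.tcp_to_grasp,status.get_state())
E
```

```text
{'fx': 356.9695540810302, 'fy': 356.9695540810302, 'cx': 252.05066794372365, 'cy': 188.4466103871613, 'R': array([[ 0.44185878, -0.89674425, -0.02470962],
       [-0.39024038, -0.16733821, -0.90537858],
       [ 0.80775817,  0.40969217, -0.42388567]]), 't': array([-0.22636364,  0.36604055,  0.91447889])} {'fx': 374.40533461282183, 'fy': 374.40533461282183, 'cx': 249.211877115676, 'cy': 191.10538295529145, 'R': array([[-0.94788755, -0.31837894, -0.0120016 ],
       [-0.13961286,  0.44892989, -0.88259289],
       [ 0.28638686, -0.83492323, -0.46998485]]), 't': array([0.53368771, 0.22366634, 1.32389934])} 0.0187 {'clock': 0.1, 'joint_positions': array([-1.42609116e+00,  8.79418863e-02,  1.37212973e+00, -2.81026834e-05,
        1.68360095e+00, -1.03096411e-01]), 'qvel': array([-6.54147521e-04, -3.34620395e-03, -3.94554484e-03,  2.08699175e-05,
       -9.34363663e-05,  6.99643848e-04]), 'tau': array([ 2.18846340e-03, -3.53015256e+01, -3.14217675e+01, -7.12301744e-05,
        7.91433878e-03, -1.74054712e-06]), 'position': array([ 0.13482332, -0.53275252,  0.23020945]), 'tcp_rot': array([[ 9.69454778e-01,  2.45269906e-01, -3.27556446e-04],
       [ 2.45270054e-01, -9.69452619e-01,  2.05414357e-03],
       [ 1.86269144e-04, -2.07173908e-03, -9.99997837e-01]]), 'contact_force': array([ 0.31799062, -0.06294852, -0.07942273]), 'ft_torque': array([ 0.01812728,  0.01069896, -0.00156466]), 'grasp_force': 0.0, 'gripper_width': 1.0001575463922634}
```

View pics/scene0.png

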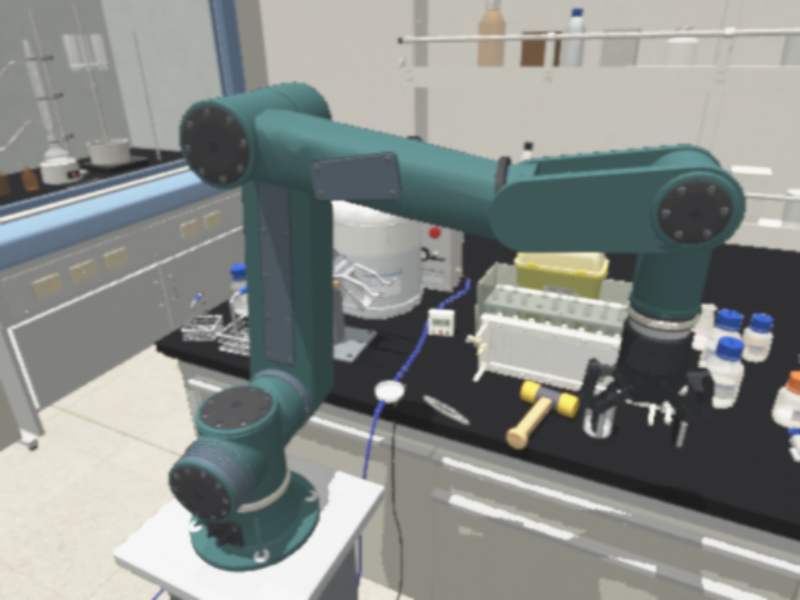

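View pics/side0.png

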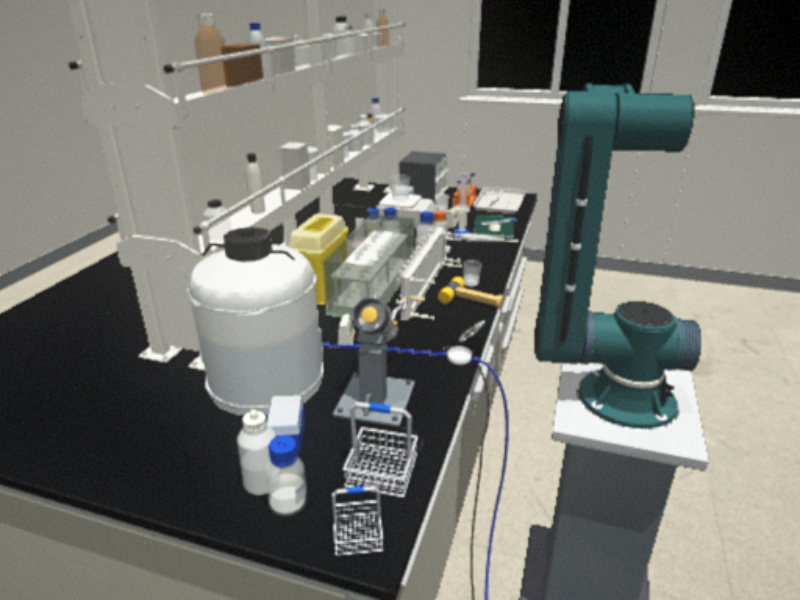

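The side view shows two baskets, a larger one at (380,440) and a smaller one at (357,520). The stand is at (375,360) and the mallet at (470,292). I'll enlarge a crop to check the sizes.

```bash
python3 - <<'E'
from h import *
f=load('side')
p=f['p'][170:360,200:300]
cv2.imwrite('pics/side1.png',cv2.resize(p[:,:,::-1],None,fx=3.1,fy=3.1,interpolation=cv2.INTER_CUBIC))
p=f['p'][165:225,270:340]
cv2.imwrite('pics/side2.png',cv2.resize(p[:,:,::-1],None,fx=8,fy=8,interpolation=cv2.INTER_CUBIC))
print(-f['R'].T@f['t'])
E
```

```text
[0.15795526 1.17485873 0.82602406]
```

View pics/side1.png

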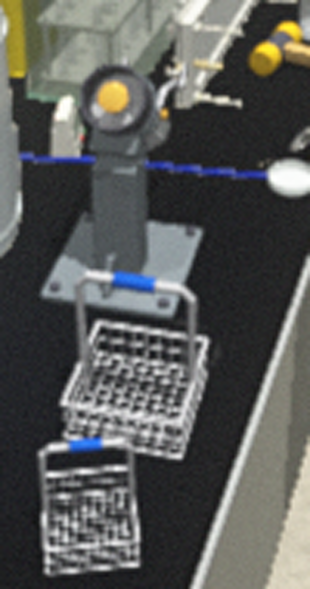

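View pics/side2.png

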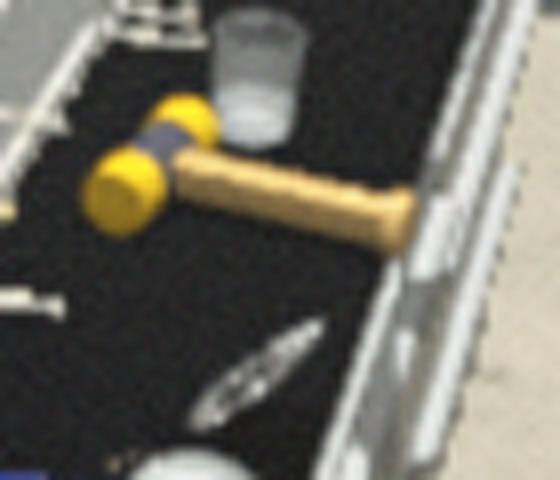

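The big basket is in crop at (135,370) with its bail grip at (133,282). The small one is at (88,510). The stand's collar faces the side camera, with the pin head at (113,97). Next I'll turn these into positions.

```bash
cat > m.py <<'E'
from h import *
f=load('side')
S=lambda u,v:(200+u/3.1,170+v/3.1)
T=lambda u,v:(270+u/8,165+v/8)
np.set_printoptions(precision=4,suppress=True)
print('plate');
P=[world(f,*S(*q),z=.01) for q in((42,297),(178,314),(204,229),(90,221))]
for p in P:print(p)
for i in range(4):print(np.linalg.norm(P[i]-P[i-1]),end=' ')
print('pin d',world(f,*S(113,97)),'z.238',world(f,*S(113,97),z=.238))
for nm,q in dict(L=(80,276),G=(133,282),R=(193,294)).items():print('big',nm,world(f,*S(*q),z=.15),world(f,*S(*q)))
for nm,q in dict(L=(42,450),G=(86,444),R=(130,440)).items():print('small',nm,world(f,*S(*q)))
for q in((94,324),(210,336),(187,437),(64,404)):print('rim',world(f,*S(*q),z=.045))
for nm,q in dict(face1c=(118,205),face2=(200,118),neck=(185,165),butt=(400,220)).items():print('mal',nm,world(f,*T(*q),z=.021),world(f,*T(*q)))
g=load('scene')
for nm,q in dict(f1=(533,392),f2=(570,403),butt=(518,436),neck=(545,407)).items():print('scene mal',nm,world(g,q[0]*.64,q[1]*.64,z=.021))
E
python3 m.py
```

```text
plate
[0.5993 0.2702 0.01  ]
[0.4497 0.2518 0.01  ]
[0.4662 0.097  0.01  ]
[0.6006 0.1228 0.01  ]
0.1473211700070123 0.1507278292764184 0.1556289499652043 0.13688560926041898 pin d [0.5339 0.2056 0.2367] z.238 [0.5331 0.2077 0.238 ]
big L [0.502  0.3869 0.15  ] [0.5744 0.2211 0.0078]
big G [0.4524 0.3802 0.15  ] [0.4512 0.3834 0.1527]
big R [0.395  0.3798 0.15  ] [ 0.4487  0.1995 -0.0034]
small L [ 0.517   0.4621 -0.0013]
small G [0.4396 0.5354 0.1037]
small R [0.4419 0.4272 0.0011]
rim [0.5134 0.3319 0.045 ]
rim [0.3969 0.3134 0.045 ]
rim [0.3795 0.448  0.045 ]
rim [0.4998 0.4442 0.045 ]
mal face1c [ 0.4947 -0.308   0.021 ] [ 0.496  -0.3137  0.0179]
mal face2 [ 0.4742 -0.4318  0.021 ] [ 0.4692 -0.4061  0.0339]
mal neck [ 0.4692 -0.3683  0.021 ] [ 0.4673 -0.3589  0.0259]
mal butt [ 0.3385 -0.3376  0.021 ] [ 0.3372 -0.3268  0.0267]
scene mal f1 [ 0.5042 -0.332   0.021 ]
scene mal f2 [ 0.4968 -0.4094  0.021 ]
scene mal butt [ 0.352  -0.3403  0.021 ]
scene mal neck [ 0.4625 -0.3664  0.021 ]
```

```bash
python3 - <<'E'
from h import *
np.set_printoptions(precision=3,suppress=True)
f=load('side')
v,u=np.mgrid[0:384,0:512]
def cloud(f):
    d=f['d'];r=np.stack([(u-f['cx'])/f['fx'],(v-f['cy'])/f['fy'],np.ones_like(d)],-1)*d[...,None]
    return (r-f['t'])@f['R'],d>0
H=np.zeros((20,30),int)-1
for n in('side','scene'):
    X,ok=cloud(load(n)); m=ok&(X[...,2]<.5)&(X[...,2]>-.02)
    i=((X[...,0]-.25)/.025).astype(int);j=((X[...,1]+.5)/.04).astype(int)
    m&=(X[...,0]>.25)&(X[...,1]>-.5)&(i<20)&(j<30)
    for a,b,z in zip(i[m],j[m],X[m][:,2]): H[a,b]=max(H[a,b],int(z*100+.5))
print('cols y',' '.join('%4d'%(100*(-.5+.04*k)) for k in range(30)))
for a in range(20):print('%.3f '%(.25+.025*a),' '.join('%4d'%x for x in H[a]))
for nm,q in dict(petri=(459,355),timer=(345,330),tweez=(470,332),beaker=(472,272)).items():print(nm,world(f,q[0]*.64,q[1]*.64),world(f,q[0]*.64,q[1]*.64,z=.01))
E
```

```text
cols y  -50  -46  -42  -38  -34  -30  -26  -21  -18  -14   -9   -6   -2    2    6    9   14   18   21   26   30   34   38   42   46   50   54   58   62   65
0.250    -1   -1   -1   -1   -1   -1   -1   -1   -1   -1   -1   -1   -1   -1   -1   -1   -1   -1   -1   -1   -1   -1   -1   -1   -1   -1   -1   -1   -1   -1
0.275    -1   -1   -1   -1   -1   -1   -1   -1   -1   -1   -1   -1   -1   -1   -1   -1   -1   -1   -1   -1   -1   -1   -1   -1   -1   -1   -1   -1   -1   -1
0.300    -1   -1   -1   -1   -1   -1   -1   -1   -1   -1   -1    0   -1   -1   -1   -1   -1   -1   -1   -1   -1   -1   -1   -1   -1   -1   -1   -1   -1   -1
0.325     0    0    0    4    4    0    0    0    0    0    0    1    0    0    0    0    0    0    0    0    0    0    0    0    0    0    0    0   -1   -1
0.350     0    1    0    4    4    1    1    1    1    0    2    2    0    0    0    0    0    0    0    0    1    1    0    0    0    1    1    0    0   -1
0.375     0    0    0    4    3    0    1    1    1    0    2    2    2    0    0    0    0    0    0    0    4   15   13    5    1    3    3    1    0   -1
0
[... 1705 characters left out ...]
    0    0    0   -1
0.675    14   14   13   14   14   -1   14   -1   17   17    6    7    7    0    1   31   32   32   32   31    7    7    7   -1   13   12    0    0    0   -1
0.700    14   14   14   14   14   14   14   14   18    0    6    6    6    1   29   31   32   35   32   32   30    7   -1    0    0    0    0    0    0   -1
0.725    12   12   12   12   12   12   -1   -1   18    0    1    0    1    1   29   32   33   35   33   32   31   -1    0    0    0    0    0    0    0   -1
petri [ 0.392 -0.037  0.013] [ 0.393 -0.042  0.01 ]
timer [ 0.688 -0.014  0.045] [ 0.712 -0.068  0.01 ]
tweez [ 0.393 -0.179 -0.003] [ 0.389 -0.159  0.01 ]
beaker [ 0.444 -0.446  0.049] [ 0.458 -0.528  0.01 ]
```

```bash
python3 - <<'E'
from h import *
np.set_printoptions(precision=3,suppress=True)
v,u=np.mgrid[0:384,0:512]
for n in('side','scene'):
    f=load(n);d=f['d'];r=np.stack([(u-f['cx'])/f['fx'],(v-f['cy'])/f['fy'],np.ones_like(d)],-1)*d[...,None]
    X=(r-f['t'])@f['R']
    m=(d>0)&(X[...,2]>.16)&(X[...,2]<.24)&(X[...,1]<.09)&(X[...,1]>-.1)&(X[...,0]>.46)&(X[...,0]<.62)
    print(n,m.sum());P=X[m];P=P[np.argsort(P[:,1])];print(P[:30])
    # collar ring: fit
    m=(d>0)&(X[...,2]>.2)&(X[...,2]<.28)&(X[...,1]>.15)&(X[...,1]<.26)&(X[...,0]>.46)&(X[...,0]<.61)
    P=X[m];print('collar',len(P),P.mean(0),P.min(0),P.max(0))
    if n=='side':
        # pin head: yellow
        p=f['p'].astype(int);y=m&(p[...,0]>p[...,2]+60);Q=X[y];print('pin',len(Q),np.median(Q,0))
        q=Q-Q.mean(0);w,V=np.linalg.eigh(q.T@q);print('normal',V[:,0])
        m=(d>0)&(abs(X[...,2]-.01)<.006)&(X[...,0]>.43)&(X[...,0]<.64)&(X[...,1]>.08)&(X[...,1]<.3)
        P=X[m][:,:2].astype(np.float32);print('plate rect',len(P),cv2.minAreaRect(P))
E
```

```text
side 31
[[0.512 0.022 0.184]
 [0.514 0.027 0.186]
 [0.51  0.027 0.179]
 [0.51  0.029 0.184]
 [0.517 0.03  0.179]
 [0.586 0.031 0.185]
 [0.509 0.031 0.177]
 [0.582 0.032 0.178]
 [0.512 0.033 0.186]
 [0.512 0.035 0.178]
 [0.581 0.035 0.184]
 [0.511 0.036 0.183]
 [0.515 0.036 0.178]
 [0.511 0.036 0.175]
 [0.515 0.037 0.175]
 [0.584 0.037 0.185]
 [0.51  0.04  0.173]
 [0.514 0.041 0.173]
 [0.508 0.045 0.172]
 [0.508 0.046 0.168]
 [0.511 0.049 0.174]
 [0.507 0.06  0.172]
 [0.507 0.062 0.177]
 [0.51  0.063 0.173]
 [0.507 0.073 0.183]
 [0.511 0.074 0.183]
 [0.507 0.075 0.188]
 [0.506 0.078 0.194]
 [0.508 0.083 0.196]
 [0.511 0.084 0.196]]
collar 416 [0.535 0.188 0.227] [0.499 0.15  0.2  ] [0.571 0.23  0.264]
pin 82 [0.536 0.203 0.235]
normal [0.274 0.021 0.962]
plate rect 737 ((0.5365538597106934, 0.180512934923172), (0.14954952895641327, 0.1631470024585724), 4.324426174163818)
scene 91
[[0.514 0.019 0.185]
 [0.517 0.021 0.187]
 [0.513 0.023 0.185]
 [0.515 0.024 0.187]
 [0.51  0.026 0.185]
 [0.513 0.027 0.18 ]
 [0.587 0.028 0.189]
 [0.515 0.028 0.187]
 [0.589 0.029 0.184]
 [0.582 0.029 0.187]
 [0.512 0.031 0.176]
 [0.585 0.031 0.189]
 [0.513 0.031 0.183]
 [0.586 0.032 0.181]
 [0.514 0.032 0.179]
 [0.584 0.035 0.177]
 [0.585 0.035 0.184]
 [0.513 0.035 0.175]
 [0.514 0.036 0.178]
 [0.587 0.036 0.179]
 [0.581 0.037 0.178]
 [0.511 0.038 0.175]
 [0.586 0.04  0.179]
 [0.515 0.04  0.177]
 [0.509 0.042 0.175]
 [0.589 0.042 0.169]
 [0.512 0.043 0.177]
 [0.584 0.043 0.171]
 [0.585 0.044 0.175]
 [0.589 0.046 0.177]]
collar 25 [0.536 0.157 0.244] [0.515 0.15  0.217] [0.554 0.168 0.257]
```

Call:
{"method": "step_arm", "body": {
  "rows": [
    {"delta_pos":[0,0,-1],"turn":[0,0,0],"grip":0},
    {"delta_pos":[0,0,-1],"turn":[0,0,0],"grip":0},
    {"delta_pos":[0,0,-1],"turn":[0,0,0],"grip":0},
    {"delta_pos":[0,0,-1],"turn":[0,0,0],"grip":0}
  ]
}}

```text
clock: 0.43
position: [0.1348, -0.5328, 0.3316]
tcp_rot: [[0.969, 0.245, -0.0], [0.245, -0.969, 0.002], [0.0, -0.002, -1.0]]
contact_force: [0.1, -0.6, -1.0]
gripper_width: 1.0
grasp_force: 0.0
```

The stand's origin is at about (0.538,0.156) with a yaw of about 4.3°, so the hook seat is at (0.546,0.051). The big basket's grip is at (0.452,0.381). There are two baskets to choose from. The big one is 117 mm wide with its bar at 150 mm, which matches the description, while the small one's bar is at 104 mm. I'll move above the big one.

Call:
{"method": "step_arm", "body": {
  "rows": [
    {"delta_pos":[0.625,-0.95,0],"turn":[0,0,0],"grip":0},
    {"delta_pos":[0.625,-0.95,0],"turn":[0,0,0],"grip":0},
    {"delta_pos":[0.625,-0.95,0],"turn":[0,0,0],"grip":0},
    {"delta_pos":[0.625,-0.95,0],"turn":[0,0,0],"grip":0},
    {"delta_pos":[0.625,-0.95,0],"turn":[0,0,0],"grip":0},
    {"delta_pos":[0.625,-0.95,0],"turn":[0,0,0],"grip":0},
    {"delta_pos":[0.625,-0.95,0],"turn":[0,0,0],"grip":0},
    {"delta_pos":[0.625,-0.95,0],"turn":[0,0,0],"grip":0},
    {"delta_pos":[0.625,-0.95,0],"turn":[0,0,0],"grip":0},
    {"delta_pos":[0.625,-0.95,0],"turn":[0,0,0],"grip":0},
    {"delta_pos":[0.625,-0.95,0],"turn":[0,0,0],"grip":0},
    {"delta_pos":[0.625,-0.95,0],"turn":[0,0,0],"grip":0},
    {"delta_pos":[0.625,-0.95,0],"turn":[0,0,0],"grip":0},
    {"delta_pos":[0.625,-0.95,0],"turn":[0,0,0],"grip":0},
    {"delta_pos":[0.625,-0.95,0],"turn":[0,0,0],"grip":0},
    {"delta_pos":[0.625,-0.95,0],"turn":[0,0,0],"grip":0}
  ]
}}

```text
clock: 1.77
position: [0.284, -0.1021, 0.331]
tcp_rot: [[0.97, 0.245, -0.0], [0.245, -0.97, -0.0], [-0.0, 0.0, -1.0]]
contact_force: [-0.1, -0.0, 0.7]
gripper_width: 1.001
grasp_force: 0.0
```

Call:
{"method": "step_arm", "body": {
  "rows": [
    {"delta_pos":[0.625,-0.95,0],"turn":[0,0,0],"grip":0},
    {"delta_pos":[0.625,-0.95,0],"turn":[0,0,0],"grip":0},
    {"delta_pos":[0.625,-0.95,0],"turn":[0,0,0],"grip":0},
    {"delta_pos":[0.625,-0.95,0],"turn":[0,0,0],"grip":0},
    {"delta_pos":[0.625,-0.95,0],"turn":[0,0,0],"grip":0},
    {"delta_pos":[0.625,-0.95,0],"turn":[0,0,0],"grip":0},
    {"delta_pos":[0.625,-0.95,0],"turn":[0,0,0],"grip":0},
    {"delta_pos":[0.625,-0.95,0],"turn":[0,0,0],"grip":0},
    {"delta_pos":[0.625,-0.95,0],"turn":[0,0,0],"grip":0},
    {"delta_pos":[0.625,-0.95,0],"turn":[0,0,0],"grip":0},
    {"delta_pos":[0.625,-0.95,0],"turn":[0,0,0],"grip":0},
    {"delta_pos":[0.625,-0.95,0],"turn":[0,0,0],"grip":0},
    {"delta_pos":[0.625,-0.95,0],"turn":[0,0,0],"grip":0},
    {"delta_pos":[0.625,-0.95,0],"turn":[0,0,0],"grip":0},
    {"delta_pos":[0.625,-0.95,0],"turn":[0,0,0],"grip":0},
    {"delta_pos":[0.625,-0.95,0],"turn":[0,0,0],"grip":0},
    {"delta_pos":[0,0,0],"turn":[0,0,0.9],"grip":0},
    {"delta_pos":[0,0,0],"turn":[0,0,0.9],"grip":0},
    {"delta_pos":[0,0,0],"turn":[0,0,0],"grip":0}
  ]
}}

```text
clock: 3.35
position: [0.4331, 0.3267, 0.33]
tcp_rot: [[0.993, 0.122, -0.002], [0.122, -0.993, -0.001], [-0.002, 0.001, -1.0]]
contact_force: [0.6, 0.0, -0.8]
gripper_width: 1.001
grasp_force: 0.0
```

```bash
python3 - <<'E'
from h import *
p,d,c=grab('wrist');cv2.imwrite('pics/w0.png',cv2.resize(p[:,:,::-1],(800,600)))
print(c);s=status.get_state();print(s['joint_positions'],s['position'])
grab('scene')
E
```

```text
{'fx': 297.3186396354542, 'fy': 297.3186396354542, 'cx': 248.17428925078892, 'cy': 190.22770556348988, 'R': array([[ 1.21481167e-01, -9.92593417e-01,  7.96422707e-04],
       [-9.53057492e-01, -1.16418186e-01,  2.79514264e-01],
       [-2.77351300e-01, -3.47147556e-02, -9.60141209e-01]]), 't': array([0.27170748, 0.3873997 , 0.60489239])}
[ 5.41295664e-01  7.36085532e-02  1.19057271e+00 -8.87897573e-05
  1.87909576e+00  1.98826211e+00] [0.43310322 0.32638734 0.33043748]
```

View pics/w0.png

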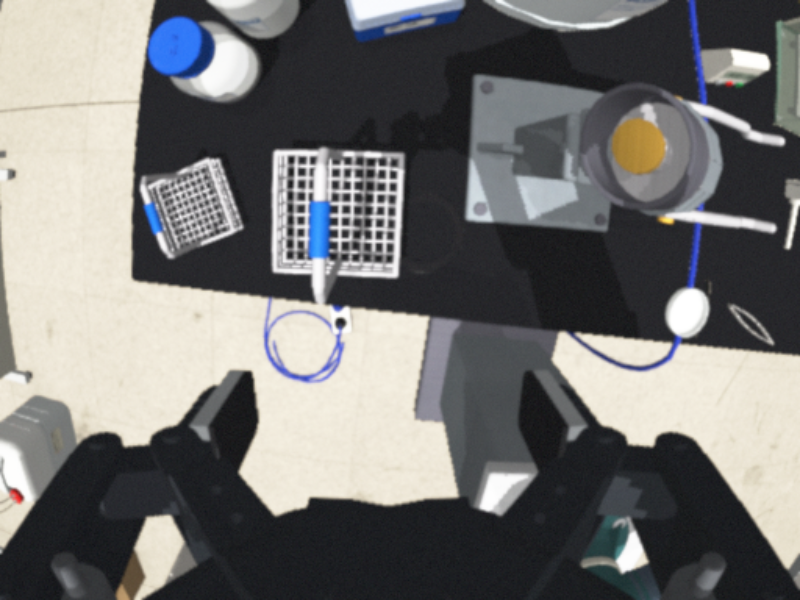

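The wrist view shows the big basket with its grip at (320,229), the small one at (190,205), the stand's pin at (638,146), and the hook tips at (781,140) and (773,228).

```bash
cat >> h.py <<'E'
def fish(f,u,v,z):
    a=np.array([u-f['cx'],v-f['cy']]);r=np.hypot(*a);th=r/f['fx']
    ray=np.r_[a/r*np.sin(th),np.cos(th)];R=f['R'];o=-R.T@f['t'];w=R.T@ray
    return o+w*(z-o[2])/w[2]
E
python3 - <<'E'
from h import *
np.set_printoptions(precision=4,suppress=True)
f=load('wrist')
for n,u,v,z in(('grip',320,229,.1575),('b1',321,155,.155),('b2',320,297,.155),('r',274,150,.045),('r',404,153,.045),('r',400,276,.045),('r',274,271,.045),('tip1',781,140,.188),('tip2',773,228,.188),('pin',638,146,.237),('pl',473,75,.01),('pl',467,219,.01),('pl',608,230,.01),('petri',688,312,.015)):
    print(n,fish(f,u*.64,v*.64,z))
E
```

```text
grip [0.4558 0.3765 0.1575]
b1 [0.5064 0.3814 0.155 ]
b2 [0.4066 0.3725 0.155 ]
r [0.5082 0.4417 0.045 ]
r [0.5174 0.3223 0.045 ]
r [0.4027 0.3114 0.045 ]
r [0.3934 0.4322 0.045 ]
tip1 [0.5885 0.0319 0.188 ]
tip2 [0.5168 0.0256 0.188 ]
pin [0.5387 0.2011 0.237 ]
pl [0.6074 0.2633 0.01  ]
pl [0.4615 0.2499 0.01  ]
pl [0.4745 0.0919 0.01  ]
petri [ 0.3975 -0.0439  0.015 ]
```

Call:
{"method": "step_arm", "body": {
  "rows": [
    {"delta_pos":[0,0,0],"turn":[0,0,0.5],"grip":0},
    {"delta_pos":[0.52,-0.96,0],"turn":[0,0,0],"grip":0},
    {"delta_pos":[0.52,-0.96,0],"turn":[0,0,0],"grip":0},
    {"delta_pos":[0,0,1],"turn":[0,0,0],"grip":0},
    {"delta_pos":[0,0,1],"turn":[0,0,0],"grip":0},
    {"delta_pos":[0,0,1],"turn":[0,0,0],"grip":0},
    {"delta_pos":[0,0,1],"turn":[0,0,0],"grip":0},
    {"delta_pos":[0,0,1],"turn":[0,0,0],"grip":0},
    {"delta_pos":[0,0,1],"turn":[0,0,0],"grip":0},
    {"delta_pos":[0,0,1],"turn":[0,0,0],"grip":0},
    {"delta_pos":[0,0,0.95],"turn":[0,0,0],"grip":0},
    {"delta_pos":[0,0,0],"turn":[0,0,0],"grip":0}
  ]
}}

```text
clock: 4.45
position: [0.4519, 0.3737, 0.1262]
tcp_rot: [[0.996, 0.088, -0.01], [0.088, -0.996, -0.007], [-0.01, 0.006, -1.0]]
contact_force: [-1.4, -0.6, 0.6]
gripper_width: 0.997
grasp_force: 0.0
```

Call:
{"method": "step_arm", "body": {
  "rows": [
    {"delta_pos":[0,0,0],"turn":[0,0,0],"grip":1},
    {"delta_pos":[0,0,0],"turn":[0,0,0],"grip":1},
    {"delta_pos":[0,0,0],"turn":[0,0,0],"grip":1},
    {"delta_pos":[0,0,0],"turn":[0,0,0],"grip":1},
    {"delta_pos":[0,0,0],"turn":[0,0,0],"grip":1},
    {"delta_pos":[0,0,0],"turn":[0,0,0],"grip":1},
    {"delta_pos":[0,0,0],"turn":[0,0,0],"grip":1},
    {"delta_pos":[0,0,0],"turn":[0,0,0],"grip":1}
  ],
  "squeeze": 60
}}

```text
clock: 5.12
position: [0.4554, 0.377, 0.1339]
tcp_rot: [[0.996, 0.087, 0.002], [0.087, -0.996, 0.002], [0.002, -0.002, -1.0]]
contact_force: [-1.1, 1.3, 5.0]
gripper_width: 0.154
grasp_force: 58.5
```

Call:
{"method": "step_arm", "body": {
  "rows": [
    {"delta_pos":[0,0,-0.5],"turn":[0,0,0],"grip":1},
    {"delta_pos":[0,0,-1],"turn":[0,0,0],"grip":1},
    {"delta_pos":[0,0,-1],"turn":[0,0,0],"grip":1},
    {"delta_pos":[0,0,-1],"turn":[0,0,0],"grip":1},
    {"delta_pos":[0,0,-1],"turn":[0,0,0],"grip":1},
    {"delta_pos":[0,0,-0.5],"turn":[0,0,0],"grip":1},
    {"delta_pos":[-0.5,0.845,0],"turn":[0,0,0],"grip":1},
    {"delta_pos":[-0.5,0.845,0],"turn":[0,0,0],"grip":1},
    {"delta_pos":[-0.5,0.845,0],"turn":[0,0,0],"grip":1},
    {"delta_pos":[-0.5,0.845,0],"turn":[0,0,0],"grip":1},
    {"delta_pos":[-0.5,0.845,0],"turn":[0,0,0],"grip":1},
    {"delta_pos":[-0.5,0.845,0],"turn":[0,0,0],"grip":1},
    {"delta_pos":[-0.5,0.845,0],"turn":[0,0,0],"grip":1},
    {"delta_pos":[-0.5,0.845,0],"turn":[0,0,0],"grip":1},
    {"delta_pos":[0,0,0],"turn":[0,0,0],"grip":1}
  ]
}}

```text
clock: 6.37
position: [0.368, 0.196, 0.2572]
tcp_rot: [[0.996, 0.084, -0.002], [0.084, -0.996, -0.003], [-0.002, 0.003, -1.0]]
contact_force: [0.1, 1.2, -2.2]
gripper_width: 0.154
grasp_force: 58.7
```

Call:
{"method": "step_arm", "body": {
  "rows": [
    {"delta_pos":[-0.08,0.88,0],"turn":[0,0,0],"grip":1},
    {"delta_pos":[-0.08,0.88,0],"turn":[0,0,0],"grip":1},
    {"delta_pos":[-0.08,0.88,0],"turn":[0,0,0],"grip":1},
    {"delta_pos":[-0.08,0.88,0],"turn":[0,0,0],"grip":1},
    {"delta_pos":[-0.08,0.88,0],"turn":[0,0,0],"grip":1},
    {"delta_pos":[-0.08,0.88,0],"turn":[0,0,0],"grip":1},
    {"delta_pos":[-0.08,0.88,0],"turn":[0,0,0],"grip":1},
    {"delta_pos":[-0.08,0.88,0],"turn":[0,0,0],"grip":1},
    {"delta_pos":[-0.08,0.88,0],"turn":[0,0,0],"grip":1},
    {"delta_pos":[-0.08,0.88,0],"turn":[0,0,0],"grip":1},
    {"delta_pos":[-0.08,0.88,0],"turn":[0,0,0],"grip":1},
    {"delta_pos":[0,0,0],"turn":[0,0,0],"grip":1}
  ]
}}

```text
clock: 7.37
position: [0.3689, -0.0468, 0.2568]
tcp_rot: [[0.997, 0.082, -0.002], [0.082, -0.997, -0.002], [-0.002, 0.002, -1.0]]
contact_force: [0.7, 1.7, -1.2]
gripper_width: 0.154
grasp_force: 58.9
```

Call:
{"method": "step_arm", "body": {
  "rows": [
    {"delta_pos":[0.94,0.05,0],"turn":[0,0,0],"grip":1},
    {"delta_pos":[0.94,0.05,0],"turn":[0,0,0],"grip":1},
    {"delta_pos":[0.94,0.05,0],"turn":[0,0,0],"grip":1},
    {"delta_pos":[0.94,0.05,0],"turn":[0,0,0],"grip":1},
    {"delta_pos":[0.94,0.05,0],"turn":[0,0,0],"grip":1},
    {"delta_pos":[0.94,0.05,0],"turn":[0,0,0],"grip":1},
    {"delta_pos":[0.94,0.05,0],"turn":[0,0,0],"grip":1},
    {"delta_pos":[0.94,0.05,0],"turn":[0,0,0],"grip":1},
    {"delta_pos":[0,0,0],"turn":[0,0,0],"grip":1},
    {"delta_pos":[0,0,1],"turn":[0,0,0],"grip":1},
    {"delta_pos":[0,0,1],"turn":[0,0,0],"grip":1},
    {"delta_pos":[0,0,1],"turn":[0,0,0],"grip":1},
    {"delta_pos":[0,0,0],"turn":[0,0,0],"grip":1},
    {"delta_pos":[0,0,0],"turn":[0,0,0],"grip":1}
  ]
}}

```text
clock: 8.53
position: [0.5558, -0.0366, 0.1804]
tcp_rot: [[0.996, 0.088, -0.006], [0.088, -0.996, 0.001], [-0.005, -0.001, -1.0]]
contact_force: [-1.4, -0.8, -1.5]
gripper_width: 0.151
grasp_force: 58.7
```

```bash
python3 - <<'E'
from h import *
p,d,c=grab('scene');q,_,_=grab('side');w,_,_=grab('wrist')
a=cv2.resize(p[120:260,170:370,::-1],(800,560))
cv2.imwrite('pics/s2.png',a)
cv2.imwrite('pics/w2.png',cv2.resize(w[:,:,::-1],(800,600)))
print(status.get_state()['position'])
E
```

```text
[ 0.55843885 -0.03734154  0.18500735]
```

View pics/w2.png

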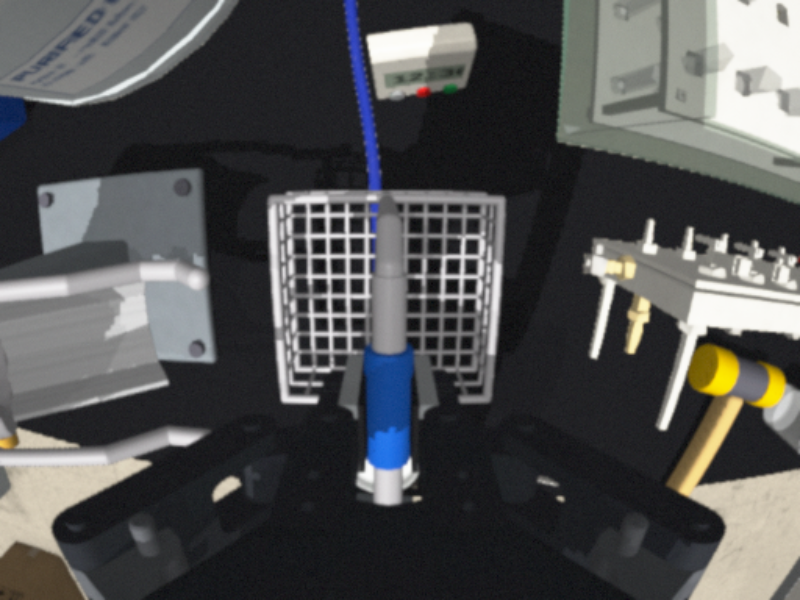

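The basket hangs level in the grip. The hook tips are at (193,277) and (200,437), and the grip centre is about (388,405).

```bash
python3 - <<'E'
from h import *
np.set_printoptions(precision=4,suppress=True)
f=load('wrist')
for n,u,v,z in(('tip1',197,277,.186),('tip2',203,437,.186),('blueN',388,347,.206),('blueS',389,468,.206),('bar',388,205,.206),('pl',205,170,.01),('pl',214,360,.01)):
    print(n,fish(f,u*.64,v*.64,z))
E
```

```text
tip1 [0.5898 0.0291 0.186 ]
tip2 [0.5272 0.0309 0.186 ]
blueN [ 0.5796 -0.0351  0.206 ]
blueS [ 0.5377 -0.0391  0.206 ]
bar [ 0.6189 -0.0316  0.206 ]
pl [0.6204 0.0986 0.01  ]
pl [0.4756 0.0921 0.01  ]
```

Call:
{"method": "step_arm", "body": {
  "rows": [
    {"delta_pos":[0,-0.5,0],"turn":[0,0,0],"grip":1},
    {"delta_pos":[0,-0.5,0],"turn":[0,0,0],"grip":1},
    {"delta_pos":[0,-0.5,0],"turn":[0,0,0],"grip":1},
    {"delta_pos":[0,-0.5,0],"turn":[0,0,0],"grip":1},
    {"delta_pos":[0,-0.5,0],"turn":[0,0,0],"grip":1},
    {"delta_pos":[0,-0.5,0],"turn":[0,0,0],"grip":1},
    {"delta_pos":[0,-0.5,0],"turn":[0,0,0],"grip":1},
    {"delta_pos":[0,0,0],"turn":[0,0,0],"grip":1},
    {"delta_pos":[0,0,0],"turn":[0,0,0],"grip":1},
    {"delta_pos":[0,0,0],"turn":[0,0,0],"grip":1}
  ]
}}

```text
clock: 9.52
position: [0.5498, 0.0497, 0.1825]
tcp_rot: [[0.996, 0.087, -0.0], [0.087, -0.996, -0.001], [-0.0, 0.001, -1.0]]
contact_force: [0.3, -0.5, -0.9]
gripper_width: 0.152
grasp_force: 58.9
```

```bash
python3 - <<'E'
from h import *
q,_,_=grab('side');p,_,_=grab('scene');w,_,_=grab('wrist')
a=cv2.resize(w[:,:,::-1],(520,390));b=cv2.resize(q[190:320,190:290,::-1],(280,364))
o=np.zeros((600,800,3),np.uint8);o[:390,:520]=a;o[:364,520:]=b
o[390:,:400]=cv2.resize(p[150:255,170:370,::-1],(400,210))
cv2.imwrite('pics/c3.png',o);s=status.get_state();print(s['position'],s['contact_force'])
E
```

```text
[0.54983531 0.04912836 0.18245736] [-0.3900104  -0.26377068 -3.56494579]
```

View pics/c3.png

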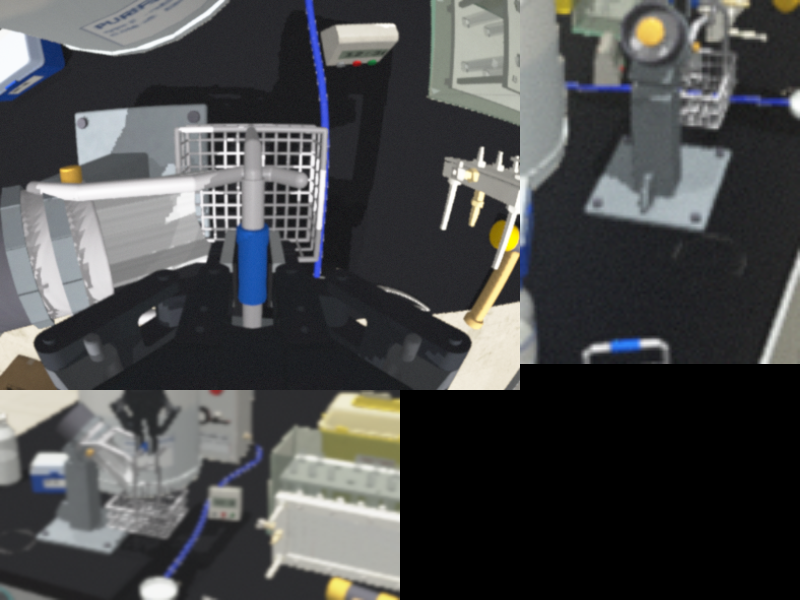

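The bar is above the hooks and inside the upturned tips, and the basket is under the chute. I'll lower it, open partway, and rise.

Call:
{"method": "step_arm", "body": {
  "rows": [
    {"delta_pos":[0,0,0.25],"turn":[0,0,0],"grip":1},
    {"delta_pos":[0,0,0.25],"turn":[0,0,0],"grip":1},
    {"delta_pos":[0,0,0.22],"turn":[0,0,0],"grip":1},
    {"delta_pos":[0,0,0],"turn":[0,0,0],"grip":1},
    {"delta_pos":[0,0,0],"turn":[0,0,0],"grip":1},
    {"delta_pos":[0,0,0],"turn":[0,0,0],"grip":1}
  ]
}}

```text
clock: 10.17
position: [0.5495, 0.0498, 0.1642]
tcp_rot: [[0.996, 0.087, -0.001], [0.087, -0.996, -0.0], [-0.001, -0.0, -1.0]]
contact_force: [-0.6, 0.4, -0.9]
gripper_width: 0.152
grasp_force: 59.0
```

Call:
{"method": "step_arm", "body": {
  "rows": [
    {"delta_pos":[0,0,0],"turn":[0,0,0],"grip":0.65},
    {"delta_pos":[0,0,0],"turn":[0,0,0],"grip":0.6},
    {"delta_pos":[0,0,0],"turn":[0,0,0],"grip":0.6},
    {"delta_pos":[0,0,0],"turn":[0,0,0],"grip":0.6},
    {"delta_pos":[0,0,0],"turn":[0,0,0],"grip":0.6},
    {"delta_pos":[0,0,0],"turn":[0,0,0],"grip":0.6},
    {"delta_pos":[0,0,-0.5],"turn":[0,0,0],"grip":0.6},
    {"delta_pos":[0,0,-1],"turn":[0,0,0],"grip":0.6},
    {"delta_pos":[0,0,-1],"turn":[0,0,0],"grip":0.6},
    {"delta_pos":[0,0,-1],"turn":[0,0,0],"grip":0.6},
    {"delta_pos":[0,0,-1],"turn":[0,0,0],"grip":0.6},
    {"delta_pos":[0,0,-1],"turn":[0,0,0],"grip":0},
    {"delta_pos":[0,0,0],"turn":[0,0,0],"grip":0},
    {"delta_pos":[0,0,0],"turn":[0,0,0],"grip":0}
  ]
}}

```text
clock: 11.33
position: [0.5506, 0.0498, 0.3054]
tcp_rot: [[0.996, 0.087, 0.006], [0.087, -0.996, -0.0], [0.006, 0.001, -1.0]]
contact_force: [-0.1, -0.6, -0.3]
gripper_width: 0.806
grasp_force: 0.0
```

```bash
python3 - <<'E'
from h import *
w,_,_=grab('wrist');p,_,_=grab('scene')
o=np.zeros((600,800,3),np.uint8)
o[:390,:520]=cv2.resize(w[:,:,::-1],(520,390))
o[390:,:400]=cv2.resize(p[150:255,170:370,::-1],(400,210))
o[390:,400:]=cv2.resize(p[220:325,300:400,::-1],(400,210))
cv2.imwrite('pics/c4.png',o);s=status.get_state();print(s['position'],s['contact_force'])
E
```

```text
[0.54948767 0.04981362 0.30164707] [-0.68409033 -0.31163884  0.33270895]
```

View pics/c4.png

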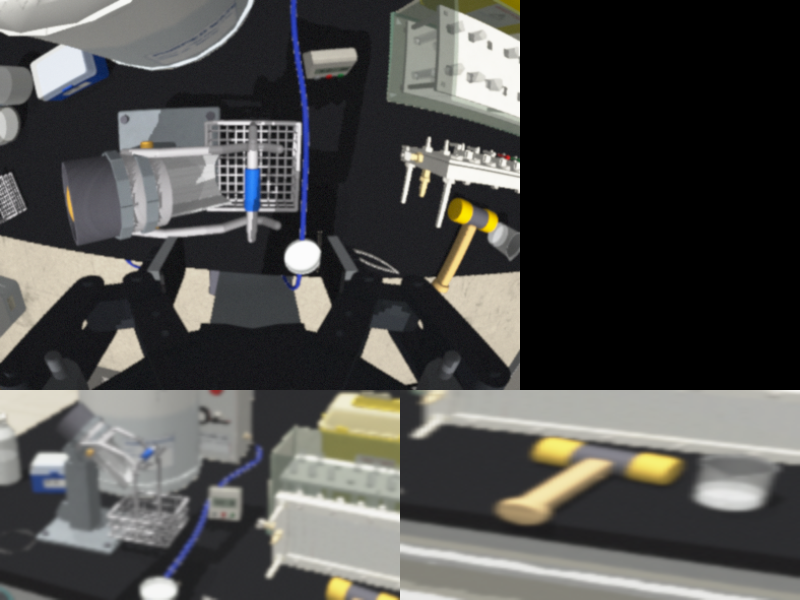

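The basket hangs on both hooks and is released. In the mosaic the mallet is lower right (scene crop: butt at (525,510), head from (550,452) to (665,468), beaker at (735,490)). I'll measure it.

```bash
python3 - <<'E'
from h import *
np.set_printoptions(precision=4,suppress=True)
v,u=np.mgrid[0:384,0:512]
for n in('scene','side'):
    f=load(n);d=f['d'];r=np.stack([(u-f['cx'])/f['fx'],(v-f['cy'])/f['fy'],np.ones_like(d)],-1)*d[...,None]
    X=(r-f['t'])@f['R'];hsv=cv2.cvtColor(f['p'],cv2.COLOR_RGB2HSV)
    m=(d>0)&(X[...,2]>-.01)&(X[...,2]<.06)&(X[...,0]>.3)&(X[...,0]<.56)&(X[...,1]>-.48)&(X[...,1]<-.26)&(hsv[...,0]>10)&(hsv[...,0]<32)&(hsv[...,1]>90)
    y=m&(hsv[...,1]>200);w=m&(hsv[...,1]<=190)
    for k,mm in(('yel',y),('wood',w)):
        c,(a,b),t=cv2.minAreaRect(X[mm][:,:2].astype(np.float32));print(n,k,mm.sum(),c,a,b,t,X[mm].min(0),X[mm].max(0))
# wrist: wood/yellow on z=.021/.03
f=load('wrist')
for n,a,b,z in(('f1',451,208,.021),('f2',495,219,.021),('butt',441,289,.021),('neck',473,226,.03)):print(n,fish(f,a*512/520,b*512/520,z))
E
```

```text
Traceback (most recent call last):
ValueError: zero-size array to reduction operation minimum which has no identity
```

Call:
{"method": "step_arm", "body": {
  "rows": [
    {"delta_pos":[-0.4,0.915,0],"turn":[0,0,0],"grip":0},
    {"delta_pos":[-0.4,0.915,0],"turn":[0,0,0],"grip":0},
    {"delta_pos":[-0.4,0.915,0],"turn":[0,0,0],"grip":0},
    {"delta_pos":[-0.4,0.915,0],"turn":[0,0,0],"grip":0},
    {"delta_pos":[-0.4,0.915,0],"turn":[0,0,0],"grip":0},
    {"delta_pos":[-0.4,0.915,0],"turn":[0,0,0],"grip":0},
    {"delta_pos":[-0.4,0.915,0],"turn":[0,0,0],"grip":0},
    {"delta_pos":[-0.4,0.915,0],"turn":[0,0,0],"grip":0},
    {"delta_pos":[-0.4,0.915,0],"turn":[0,0,0],"grip":0},
    {"delta_pos":[-0.4,0.915,0],"turn":[0,0,0],"grip":0},
    {"delta_pos":[-0.4,0.915,0],"turn":[0,0,0],"grip":0},
    {"delta_pos":[-0.4,0.915,0],"turn":[0,0,0],"grip":0},
    {"delta_pos":[-0.4,0.915,0],"turn":[0,0,0],"grip":0},
    {"delta_pos":[-0.4,0.915,0],"turn":[0,0,0],"grip":0},
    {"delta_pos":[-0.4,0.915,0],"turn":[0,0,0],"grip":0},
    {"delta_pos":[-0.4,0.915,0],"turn":[0,0,0],"grip":0},
    {"delta_pos":[-0.4,0.915,0],"turn":[0,0,0],"grip":0}
  ]
}}

```text
clock: 12.85
position: [0.4132, -0.353, 0.3001]
tcp_rot: [[0.996, 0.087, -0.003], [0.087, -0.996, 0.003], [-0.002, -0.003, -1.0]]
contact_force: [0.6, 0.7, -0.5]
gripper_width: 0.999
grasp_force: 0.0
```

Call:
{"method": "step_arm", "body": {
  "rows": [
    {"delta_pos":[-0.5,0,0],"turn":[0,0,0.9],"grip":0},
    {"delta_pos":[-0.5,0,0],"turn":[0,0,0.9],"grip":0},
    {"delta_pos":[0,0,0],"turn":[0,0,0.9],"grip":0},
    {"delta_pos":[0,0,0],"turn":[0,0,0.9],"grip":0},
    {"delta_pos":[0,0,0],"turn":[0,0,0.9],"grip":0},
    {"delta_pos":[0,0,0],"turn":[0,0,0],"grip":0},
    {"delta_pos":[0,0,0],"turn":[0,0,0],"grip":0}
  ]
}}

```text
clock: 13.43
position: [0.389, -0.3534, 0.3006]
tcp_rot: [[0.975, -0.223, -0.002], [-0.223, -0.975, 0.002], [-0.002, -0.002, -1.0]]
contact_force: [-0.2, 0.2, 0.3]
gripper_width: 0.998
grasp_force: 0.0
```

```bash
python3 - <<'E'
from h import *
w,_,_=grab('wrist')
cv2.imwrite('pics/w5.png',cv2.resize(w[:,:,::-1],(800,600)));s=status.get_state();print(s['position'],s['joint_positions'])
E
```

```text
[ 0.38907543 -0.35347416  0.30088142] [-8.45339145e-01  3.13582283e-02  1.29293693e+00 -5.53778378e-05
  1.81954764e+00  9.50813205e-01]
```

View pics/w5.png

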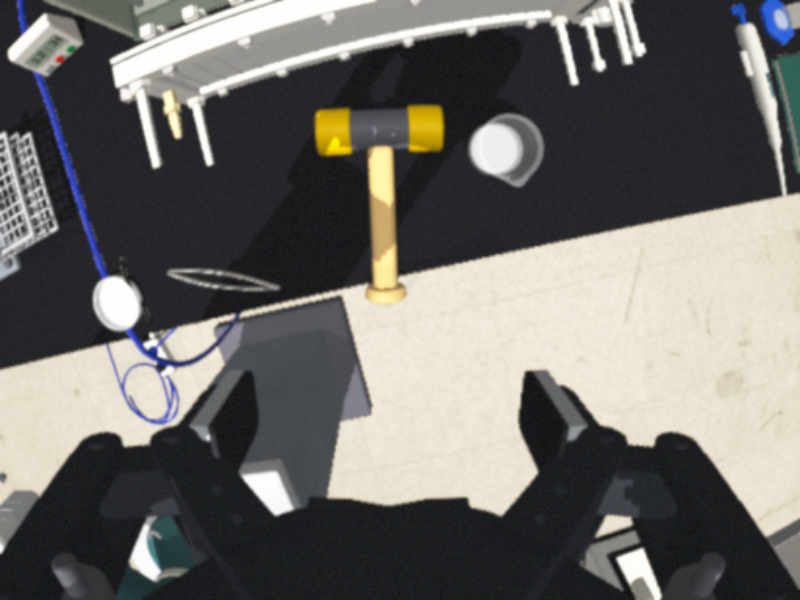

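The mallet's faces are at (316,132) and (443,127), its neck at (381,152) and its butt at (386,298). The beaker at (505,148) stands off its right face.

```bash
python3 - <<'E'
from h import *
np.set_printoptions(precision=4,suppress=True)
f=load('wrist');g=lambda u,v,z:fish(f,u*.64,v*.64,z)
a=g(316,132,.021);b=g(443,127,.021);n=g(381.5,155,.033);h=g(384,278,.033);bt=g(386,300,.021)
c=(a+b)/2
print('faces',a,b,np.linalg.norm(a-b),'c',c,'neck',n,'h',h,'butt',bt)
ax=(n-h)[:2];print('handle yaw',np.degrees(np.arctan2(ax[1],ax[0])))
hd=(a-b)[:2];print('head yaw-90',np.degrees(np.arctan2(hd[1],hd[0]))-90)
ax2=(c-bt)[:2];print('overall',np.degrees(np.arctan2(ax2[1],ax2[0])),np.linalg.norm(ax2))
x=ax2/np.linalg.norm(ax2);print('origin',c[:2]-.07*x, bt[:2]+.088*x)
print('beaker',g(497,150,.0))
E
```

```text
faces [ 0.504  -0.3126  0.021 ] [ 0.4825 -0.4246  0.021 ] 0.11397433587335878 c [ 0.4933 -0.3686  0.021 ] neck [ 0.469  -0.3652  0.033 ] h [ 0.3608 -0.3424  0.033 ] butt [ 0.3366 -0.3386  0.021 ]
handle yaw -11.88313900675855
head yaw-90 -10.876104473748384
overall -10.827516460541563 0.15947732756253602
origin [ 0.4245 -0.3555] [ 0.4231 -0.3552]
beaker [ 0.4523 -0.4739  0.    ]
```

Call:
{"method": "step_arm", "body": {
  "rows": [
    {"delta_pos":[0,0,0],"turn":[0,0,-0.4],"grip":0},
    {"delta_pos":[0.7,-0.1,0.9],"turn":[0,0,0],"grip":0},
    {"delta_pos":[0.67,-0.11,0.9],"turn":[0,0,0],"grip":0},
    {"delta_pos":[0,0,1],"turn":[0,0,0],"grip":0},
    {"delta_pos":[0,0,1],"turn":[0,0,0],"grip":0},
    {"delta_pos":[0,0,1],"turn":[0,0,0],"grip":0},
    {"delta_pos":[0,0,1],"turn":[0,0,0],"grip":0},
    {"delta_pos":[0,0,1],"turn":[0,0,0],"grip":0},
    {"delta_pos":[0,0,1],"turn":[0,0,0],"grip":0},
    {"delta_pos":[0,0,1],"turn":[0,0,0],"grip":0},
    {"delta_pos":[0,0,1],"turn":[0,0,0],"grip":0},
    {"delta_pos":[0,0,1],"turn":[0,0,0],"grip":0},
    {"delta_pos":[0,0,0.5],"turn":[0,0,0],"grip":0},
    {"delta_pos":[0,0,0.4],"turn":[0,0,0],"grip":0},
    {"delta_pos":[0,0,0],"turn":[0,0,0],"grip":0},
    {"delta_pos":[0,0,0],"turn":[0,0,0],"grip":0}
  ]
}}

```text
clock: 14.82
position: [0.4242, -0.3557, 0.0099]
tcp_rot: [[0.98, -0.197, 0.0], [-0.197, -0.98, -0.0], [0.0, 0.0, -1.0]]
contact_force: [-0.2, -0.2, 0.7]
gripper_width: 1.0
grasp_force: 0.0
```

Call:
{"method": "step_arm", "body": {
  "rows": [
    {"delta_pos":[0,0,0],"turn":[0,0,0],"grip":1},
    {"delta_pos":[0,0,0],"turn":[0,0,0],"grip":1},
    {"delta_pos":[0,0,0],"turn":[0,0,0],"grip":1},
    {"delta_pos":[0,0,0],"turn":[0,0,0],"grip":1},
    {"delta_pos":[0,0,0],"turn":[0,0,0],"grip":1},
    {"delta_pos":[0,0,0],"turn":[0,0,0],"grip":1},
    {"delta_pos":[0,0,0],"turn":[0,0,0],"grip":1},
    {"delta_pos":[0,0,0],"turn":[0,0,0],"grip":1},
    {"delta_pos":[0,0,0],"turn":[0,0,0],"grip":1}
  ],
  "squeeze": 120
}}

```text
clock: 15.57
position: [0.4242, -0.3556, 0.0105]
tcp_rot: [[0.98, -0.198, 0.001], [-0.198, -0.98, -0.001], [0.001, 0.001, -1.0]]
contact_force: [-1.0, 0.5, 5.7]
gripper_width: 0.233
grasp_force: 117.6
```

Call:
{"method": "step_arm", "body": {
  "rows": [
    {"delta_pos":[0,0,-0.5],"turn":[0,0,0],"grip":1},
    {"delta_pos":[0,0,-1],"turn":[0,0,0],"grip":1},
    {"delta_pos":[0,0,-1],"turn":[0,0,0],"grip":1},
    {"delta_pos":[0,0,-1],"turn":[0,0,0],"grip":1},
    {"delta_pos":[0,0,-1],"turn":[0,0,0],"grip":1},
    {"delta_pos":[0,0,-1],"turn":[0,0,0],"grip":1},
    {"delta_pos":[0,0,-1],"turn":[0,0,0],"grip":1},
    {"delta_pos":[0,0,-1],"turn":[0,0,0],"grip":1},
    {"delta_pos":[0,0,-1],"turn":[0,0,0],"grip":1},
    {"delta_pos":[0,0,-1],"turn":[0,0,0],"grip":1},
    {"delta_pos":[0,0,-1],"turn":[0,0,0],"grip":1},
    {"delta_pos":[0,0,-1],"turn":[0,0,0],"grip":1},
    {"delta_pos":[0,0,-1],"turn":[0,0,0],"grip":1},
    {"delta_pos":[0,0,-0.5],"turn":[0,0,0],"grip":1},
    {"delta_pos":[0,0,0],"turn":[0,0,0],"grip":1}
  ]
}}

```text
clock: 16.82
position: [0.4243, -0.356, 0.3384]
tcp_rot: [[0.98, -0.198, 0.004], [-0.198, -0.98, -0.005], [0.005, 0.004, -1.0]]
contact_force: [-0.0, -0.8, -2.7]
gripper_width: 0.231
grasp_force: 117.8
```

Call:
{"method": "step_arm", "body": {
  "rows": [
    {"delta_pos":[-0.13,-0.9,0],"turn":[0,0,0],"grip":1},
    {"delta_pos":[-0.13,-0.9,0],"turn":[0,0,0],"grip":1},
    {"delta_pos":[-0.13,-0.9,0],"turn":[0,0,0],"grip":1},
    {"delta_pos":[-0.13,-0.9,0],"turn":[0,0,0],"grip":1},
    {"delta_pos":[-0.13,-0.9,0],"turn":[0,0,0],"grip":1},
    {"delta_pos":[-0.13,-0.9,0],"turn":[0,0,0],"grip":1},
    {"delta_pos":[-0.13,-0.9,0],"turn":[0,0,0],"grip":1},
    {"delta_pos":[-0.13,-0.9,0],"turn":[0,0,0],"grip":1},
    {"delta_pos":[-0.13,-0.9,0],"turn":[0,0,0],"grip":1},
    {"delta_pos":[-0.13,-0.9,0],"turn":[0,0,0],"grip":1},
    {"delta_pos":[-0.13,-0.9,0],"turn":[0,0,0],"grip":1},
    {"delta_pos":[-0.13,-0.9,0],"turn":[0,0,0],"grip":1},
    {"delta_pos":[-0.13,-0.9,0],"turn":[0,0,0],"grip":1},
    {"delta_pos":[-0.13,-0.9,0],"turn":[0,0,0],"grip":1},
    {"delta_pos":[0,0,0],"turn":[0,0,0],"grip":1}
  ]
}}

```text
clock: 18.07
position: [0.4407, -0.0341, 0.3326]
tcp_rot: [[0.981, -0.193, -0.004], [-0.193, -0.981, 0.003], [-0.004, -0.003, -1.0]]
contact_force: [-0.1, -0.3, -3.3]
gripper_width: 0.229
grasp_force: 118.3
```

Call:
{"method": "step_arm", "body": {
  "rows": [
    {"delta_pos":[-0.13,-0.9,0],"turn":[0,0,0],"grip":1},
    {"delta_pos":[-0.13,-0.9,0],"turn":[0,0,0],"grip":1},
    {"delta_pos":[-0.13,-0.9,0],"turn":[0,0,0],"grip":1},
    {"delta_pos":[-0.13,-0.9,0],"turn":[0,0,0],"grip":1},
    {"delta_pos":[-0.13,-0.9,0],"turn":[0,0,0],"grip":1},
    {"delta_pos":[-0.13,-0.9,0],"turn":[0,0,0],"grip":1},
    {"delta_pos":[-0.13,-0.9,0],"turn":[0,0,0],"grip":1},
    {"delta_pos":[-0.13,-0.9,0],"turn":[0,0,0],"grip":1},
    {"delta_pos":[-0.13,-0.9,0],"turn":[0,0,0],"grip":1},
    {"delta_pos":[-0.13,-0.9,0],"turn":[0,0,0],"grip":1},
    {"delta_pos":[-0.13,-0.9,0],"turn":[0,0,0],"grip":1},
    {"delta_pos":[-0.13,-0.9,0],"turn":[0,0,0],"grip":1},
    {"delta_pos":[-0.13,-0.9,0],"turn":[0,0,0],"grip":1},
    {"delta_pos":[-0.13,-0.9,0],"turn":[0,0,0],"grip":1},
    {"delta_pos":[0,0,0],"turn":[0,0,-0.8],"grip":1},
    {"delta_pos":[0,0,0],"turn":[0,0,-0.8],"grip":1},
    {"delta_pos":[0,0,0],"turn":[0,0,-0.8],"grip":1},
    {"delta_pos":[0,0,0],"turn":[0,0,-0.8],"grip":1},
    {"delta_pos":[0,0,0],"turn":[0,0,-0.85],"grip":1},
    {"delta_pos":[0,0,0],"turn":[0,0,0],"grip":1}
  ]
}}

```text
clock: 19.73
position: [0.459, 0.2795, 0.3324]
tcp_rot: [[0.996, 0.084, -0.003], [0.084, -0.996, -0.002], [-0.004, 0.002, -1.0]]
contact_force: [-0.4, -1.1, -3.0]
gripper_width: 0.228
grasp_force: 118.4
```

Call:
{"method": "step_arm", "body": {
  "rows": [
    {"delta_pos":[0,0,0],"turn":[0.8,0,0],"grip":1},
    {"delta_pos":[0,0,0],"turn":[0.8,0,0],"grip":1},
    {"delta_pos":[0,0,0],"turn":[0.8,0,0],"grip":1},
    {"delta_pos":[0,0,0],"turn":[0.8,0,0],"grip":1},
    {"delta_pos":[0,0,0],"turn":[0.8,0,0],"grip":1},
    {"delta_pos":[0,0,0],"turn":[0.8,0,0],"grip":1},
    {"delta_pos":[0,0,0],"turn":[0.8,0,0],"grip":1},
    {"delta_pos":[0,0,0],"turn":[0.8,0,0],"grip":1},
    {"delta_pos":[0,0,0],"turn":[0.8,0,0],"grip":1},
    {"delta_pos":[0,0,0],"turn":[0.8,0,0],"grip":1},
    {"delta_pos":[0,0,0],"turn":[0.8,0,0],"grip":1},
    {"delta_pos":[0,0,0],"turn":[0.8,0,0],"grip":1},
    {"delta_pos":[0,0,0],"turn":[0.4,0,0],"grip":1},
    {"delta_pos":[0,0,0],"turn":[0,0,0],"grip":1},
    {"delta_pos":[0,0,0],"turn":[0,0,0],"grip":1}
  ]
}}

```text
clock: 20.98
position: [0.4593, 0.2792, 0.333]
tcp_rot: [[0.997, 0.06, -0.055], [0.081, -0.765, 0.639], [-0.003, -0.641, -0.767]]
contact_force: [1.2, 0.7, -2.4]
gripper_width: 0.233
grasp_force: 118.6
```

Call:
{"method": "step_arm", "body": {
  "rows": [
    {"delta_pos":[0,0.3,0.45],"turn":[0,0,0],"grip":1},
    {"delta_pos":[0,0.4,0.45],"turn":[0,0,0],"grip":1},
    {"delta_pos":[0,0.43,0.45],"turn":[0,0,0],"grip":1},
    {"delta_pos":[0,0,0],"turn":[0,0,0],"grip":1},
    {"delta_pos":[0,0,0],"turn":[0,0,0],"grip":1},
    {"delta_pos":[0,0,0],"turn":[0,0,0],"grip":1}
  ]
}}

```text
clock: 21.48
position: [0.4593, 0.2807, 0.2912]
tcp_rot: [[0.996, 0.065, -0.053], [0.084, -0.763, 0.641], [0.001, -0.643, -0.766]]
contact_force: [0.5, 0.1, -2.1]
gripper_width: 0.233
grasp_force: 118.5
```

```bash
python3 - <<'E'
from h import *
np.set_printoptions(precision=4,suppress=True)
s=status.get_state();print(s['position'])
w,_,fw=grab('wrist');q,_,fs=grab('side');p,_,fc=grab('scene')
R=s['tcp_rot'];P=s['position'];face=P+R@[.0703,.054,-.012];back=P+R@[.0703,-.056,-.012]
ys=np.array([-.0837,.9965,0]);a=.766*ys+np.array([0,0,.643]);rim=np.array([.536,.205,.238])
r=face-rim;print('face',face,'along',r@a,'perp x',r@[.9965,.0837,0],'perp up',r@np.cross([.9965,.0837,0],a), 'ang',R[:,1]@-a)
pr=lambda f,X:(lambda c:(c[0]/c[2]*f['fx']+f['cx'],c[1]/c[2]*f['fy']+f['cy']))(f['R']@X+f['t'])
def crop(f,img,u0,v0,w_,h_,k):
    c=cv2.resize(img[v0:v0+h_,u0:u0+w_,::-1],None,fx=k,fy=k,interpolation=cv2.INTER_CUBIC)
    for X,col in((rim,(0,0,255)),(face,(255,0,255)),(back,(255,255,0))):
        u,v=pr(f,X);cv2.circle(c,(int((u+.5-u0)*k),int((v+.5-v0)*k)),3,col,-1)
    return c
u,v=map(int,pr(fs,face));o=np.zeros((600,800,3),np.uint8)
o[:300,:400]=crop(fs,q,u-40,v-30,80,60,5)
u,v=map(int,pr(fc,face));o[:300,400:]=crop(fc,p,u-40,v-30,80,60,5)
o[300:,:400]=cv2.resize(w[:,:,::-1],(400,300))
cv2.imwrite('pics/c6.png',o)
E
```

```text
[0.4593 0.2807 0.2912]
face [0.5335 0.2377 0.2657] along 0.042942484146849896 perp x 0.0002725037749805535 perp up 0.00014741424885963275 ang 1.0001072624651883
```

View pics/c6.png

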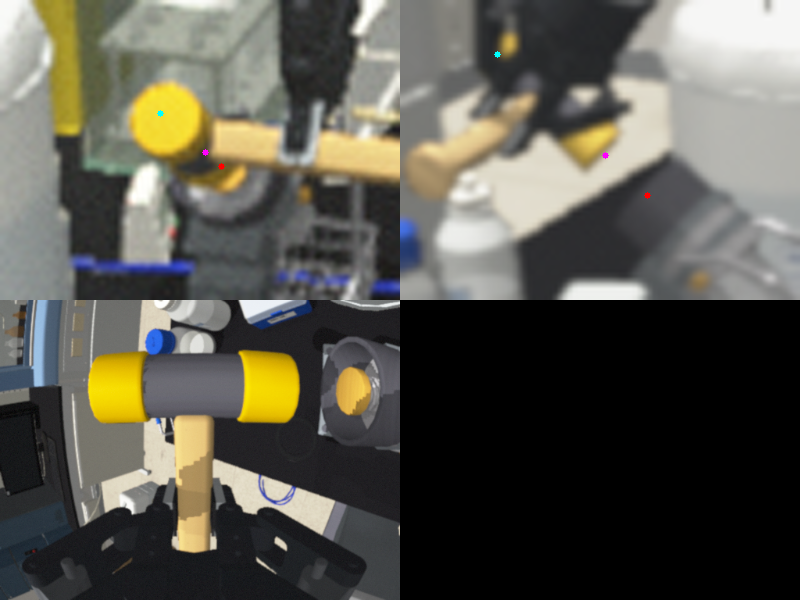

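The face is poised about 43 mm off the rim. In the wrist view the head's axis is near row 387 and the collar and pin are at (355,391). I'll check the alignment numerically in the tool frame.

```bash
python3 - <<'E'
from h import *
np.set_printoptions(precision=4,suppress=True)
f=load('wrist');P=np.array([.4593,.2807,.2912]);R=status.get_state()['tcp_rot']
Rc=f['R']@R; tc=f['R']@P+f['t']; o=-Rc.T@tc; print('cam in tool',o)
def ray(u,v):
    a=np.array([u*1.28-f['cx'],v*1.28-f['cy']]);r=np.hypot(*a);th=r/f['fx'];return Rc.T@np.r_[a/r*np.sin(th),np.cos(th)]
def onz(u,v,z=-.012):
    w=ray(u,v);return o+w*(z-o[2])/w[2]
for n,q in dict(pinC=(354,391),pinT=(354,368),pinB=(354,415),pinL=(336,391),rimT=(352,338),rimB=(352,446),headT=(297,357),headB=(297,419),headR=(299,388),headLend=(90,388)).items():print(n,onz(*q))
ang=lambda a,b:np.arccos(ray(*a)@ray(*b))
print('pin range',.032/ang((354,368),(354,415)),'head-face range',.042/ang((297,354),(297,421)),'expected pin',np.linalg.norm(o-(R.T@(np.array([.536,.205,.238])-P))),'exp head',np.linalg.norm(o-[.0703,.054,-.012]))
p=f['p'];hsv=cv2.cvtColor(p,cv2.COLOR_RGB2HSV);m=((hsv[...,0]>10)&(hsv[...,0]<32)&(hsv[...,1]>150)).astype(np.uint8)
n,l,st,ce=cv2.connectedComponentsWithStats(m)
for i in range(1,n):
    if st[i,4]>150:print(st[i],ce[i]/1.28,onz(*(ce[i]/1.28)))
d=f['d'];print('depth pin',d[int(391*1.28),int(354*1.28)],'head',d[int(388*1.28)-384,0] if 0 else d.shape)
E
```

```text
cam in tool [ 0.0713  0.0001 -0.1422]
pinC [-1.2775  0.8299 -0.012 ]
pinT [-0.5649  0.4186 -0.012 ]
pinB [10.7939 -6.1973 -0.012 ]
pinL [-0.9197  0.5355 -0.012 ]
rimT [-0.2898  0.2587 -0.012 ]
rimB [ 0.9612 -0.4725 -0.012 ]
headT [-0.2986  0.1574 -0.012 ]
headB [-1.9618  0.7285 -0.012 ]
headR [-0.5768  0.2566 -0.012 ]
headLend [-0.5727 -0.2535 -0.012 ]
pin range 0.16947156143020567 head-face range 0.14986934725721107 expected pin 0.16257876824180745 exp head 0.14094790197235502
[ 303   64   81   94 6346] [269.101   86.9612] [ 0.0703  0.0431 -0.012 ]
[ 113   66   78   92 6040] [117.6901  87.6522] [ 0.0701 -0.0438 -0.012 ]
[ 431   86   43   61 2129] [353.0384  91.058 ] [ 0.0728  0.1045 -0.012 ]Traceback (most recent call last):
  File "<stdin>", line 16, in <module>
IndexError: index 500 is out of bounds for axis 0 with size 384
```

```bash
python3 - <<'E'
from h import *
np.set_printoptions(precision=4,suppress=True)
f=load('wrist');P=np.array([.4593,.2807,.2912]);R=status.get_state()['tcp_rot']
Rc=f['R']@R; tc=f['R']@P+f['t']; o=-Rc.T@tc
def pt(u,v):
    a=np.array([u-f['cx'],v-f['cy']]);r=np.hypot(*a);th=r/f['fx'];w=np.r_[a/r*np.tan(th),1];return Rc.T@(w*f['d'][int(v),int(u)]-tc)
hsv=cv2.cvtColor(f['p'],cv2.COLOR_RGB2HSV);m=((hsv[...,0]>10)&(hsv[...,0]<32)&(hsv[...,1]>150)).astype(np.uint8)
n,l,st,ce=cv2.connectedComponentsWithStats(m)
for i in range(1,n):
    if st[i,4]>1500:
        v,u=np.nonzero((l==i)&(f['d']>0));Q=np.array([pt(a,b) for a,b in zip(u,v)]);print(len(Q),np.median(Q,0),np.percentile(Q,2,axis=0),np.percentile(Q,98,axis=0))
E
```

```text
6310 [ 0.0706  0.0384 -0.0281] [ 0.0511  0.0252 -0.0312] [0.0896 0.1036 0.2318]
6017 [ 0.0703 -0.0387 -0.0284] [ 0.0517 -0.0535 -0.0312] [ 0.0886 -0.0258 -0.018 ]
2120 [ 0.0728  0.0992 -0.0193] [ 0.0589  0.0972 -0.0285] [ 0.0866  0.1054 -0.0014]
```

The pin is 2.5 mm further along tool x, 3 mm back in tool z, and 44 mm ahead. I'll correct for that, close in, strike, and retract.

Call:
{"method": "step_arm", "body": {
  "rows": [
    {"delta_pos":[0.1,0,-0.13],"turn":[0,0,0],"grip":1},
    {"delta_pos":[0,0.4,0],"turn":[0,0,0],"grip":1},
    {"delta_pos":[0,0.4,0],"turn":[0,0,0],"grip":1},
    {"delta_pos":[0,0.3,0],"turn":[0,0,0],"grip":1},
    {"delta_pos":[0,0,0],"turn":[0,0,0],"grip":1},
    {"delta_pos":[0,0,0],"turn":[0,0,0],"grip":1}
  ]
}}

```text
clock: 22.13
position: [0.4637, 0.2567, 0.2744]
tcp_rot: [[0.997, 0.062, -0.054], [0.082, -0.763, 0.641], [-0.002, -0.643, -0.766]]
contact_force: [0.1, -0.7, -1.7]
gripper_width: 0.231
grasp_force: 118.7
```

Call:
{"method": "step_arm", "body": {
  "rows": [
    {"delta_pos":[0,1,0],"turn":[0,0,0],"grip":1},
    {"delta_pos":[0,0.65,0],"turn":[0,0,0],"grip":1},
    {"delta_pos":[0,0,0],"turn":[0,0,0],"grip":1}
  ]
}}

```text
clock: 22.38
position: [0.4667, 0.2269, 0.2507]
tcp_rot: [[0.996, 0.067, -0.053], [0.085, -0.759, 0.646], [0.003, -0.648, -0.762]]
contact_force: [-0.6, 3.5, 0.1]
gripper_width: 0.227
grasp_force: 119.1
```

Call:
{"method": "step_arm", "body": {
  "rows": [
    {"delta_pos":[0,0,0],"turn":[0,0,0],"grip":1},
    {"delta_pos":[0,-0.6,0],"turn":[0,0,0],"grip":1},
    {"delta_pos":[0,-0.9,0],"turn":[0,0,0],"grip":1},
    {"delta_pos":[0,-0.9,0],"turn":[0,0,0],"grip":1},
    {"delta_pos":[0,-0.9,0],"turn":[0,0,0],"grip":1},
    {"delta_pos":[0,-0.9,0],"turn":[0,0,0],"grip":1},
    {"delta_pos":[0,0,0],"turn":[0,0,0],"grip":1}
  ]
}}

```text
clock: 22.97
position: [0.4595, 0.3086, 0.3204]
tcp_rot: [[0.996, 0.071, -0.051], [0.087, -0.762, 0.642], [0.007, -0.644, -0.765]]
contact_force: [0.1, -0.1, -2.7]
gripper_width: 0.227
grasp_force: 119.4
```

```bash
python3 - <<'E'
from h import *
np.set_printoptions(precision=4,suppress=True)
for n in('scene','side'):
    p,d,c=grab(n);f=load(n);h=cv2.cvtColor(p,cv2.COLOR_RGB2HSV)
    m=((h[...,0]<8)|(h[...,0]>172))&(h[...,1]>140)&(h[...,2]>60)
    k,l,st,ce=cv2.connectedComponentsWithStats(m.astype(np.uint8))
    for i in range(1,k):
        if st[i,4]>=3:
            v,u=np.nonzero((l==i)&(d>0));X=np.array([world(f,a,b) for a,b in zip(u,v)])
            print(n,st[i],np.median(X,0) if len(X) else None)
E
```

```text
scene [276 146   5   6  24] [0.8999 0.058  0.2032]
scene [242 213   9   3  15] [0.5522 0.0472 0.0512]
side [247 220  11   8  65] [0.5376 0.0372 0.0448]
```

The specimen is in the basket: the red blob is at (0.55,0.045,0.05). I'll level the mallet and lay it where the basket stood.

Call:
{"method": "step_arm", "body": {
  "rows": [
    {"delta_pos":[0,0,0],"turn":[-0.8,0,0],"grip":1},
    {"delta_pos":[0,0,0],"turn":[-0.8,0,0],"grip":1},
    {"delta_pos":[0,0,0],"turn":[-0.8,0,0],"grip":1},
    {"delta_pos":[0,0,0],"turn":[-0.8,0,0],"grip":1},
    {"delta_pos":[0,0,0],"turn":[-0.8,0,0],"grip":1},
    {"delta_pos":[0,0,0],"turn":[-0.8,0,0],"grip":1},
    {"delta_pos":[0,0,0],"turn":[-0.8,0,0],"grip":1},
    {"delta_pos":[0,0,0],"turn":[-0.8,0,0],"grip":1},
    {"delta_pos":[0,0,0],"turn":[-0.8,0,0],"grip":1},
    {"delta_pos":[0,0,0],"turn":[-0.8,0,0],"grip":1},
    {"delta_pos":[0,0,0],"turn":[-0.8,0,0],"grip":1},
    {"delta_pos":[0,0,0],"turn":[-0.8,0,0],"grip":1},
    {"delta_pos":[0,0,0],"turn":[-0.4,0,0],"grip":1},
    {"delta_pos":[-0.2,-0.77,0],"turn":[0,0,0],"grip":1},
    {"delta_pos":[-0.2,-0.77,0],"turn":[0,0,0],"grip":1},
    {"delta_pos":[-0.2,-0.77,0],"turn":[0,0,0],"grip":1},
    {"delta_pos":[0,0,0],"turn":[0,0,0],"grip":1},
    {"delta_pos":[0,0,0],"turn":[0,0,0],"grip":1}
  ]
}}

```text
clock: 24.57
position: [0.4395, 0.3622, 0.3144]
tcp_rot: [[0.996, 0.084, -0.003], [0.084, -0.996, -0.002], [-0.003, 0.002, -1.0]]
contact_force: [-0.5, -0.1, -2.2]
gripper_width: 0.231
grasp_force: 119.2
```

Call:
{"method": "step_arm", "body": {
  "rows": [
    {"delta_pos":[0,0,1],"turn":[0,0,0],"grip":1},
    {"delta_pos":[0,0,1],"turn":[0,0,0],"grip":1},
    {"delta_pos":[0,0,1],"turn":[0,0,0],"grip":1},
    {"delta_pos":[0,0,1],"turn":[0,0,0],"grip":1},
    {"delta_pos":[0,0,1],"turn":[0,0,0],"grip":1},
    {"delta_pos":[0,0,1],"turn":[0,0,0],"grip":1},
    {"delta_pos":[0,0,1],"turn":[0,0,0],"grip":1},
    {"delta_pos":[0,0,1],"turn":[0,0,0],"grip":1},
    {"delta_pos":[0,0,1],"turn":[0,0,0],"grip":1},
    {"delta_pos":[0,0,1],"turn":[0,0,0],"grip":1},
    {"delta_pos":[0,0,0.8],"turn":[0,0,0],"grip":1},
    {"delta_pos":[0,0,0],"turn":[0,0,0],"grip":1},
    {"delta_pos":[0,0,0],"turn":[0,0,0],"grip":1}
  ]
}}

```text
clock: 25.65
position: [0.4391, 0.3604, 0.0445]
tcp_rot: [[0.997, 0.082, -0.004], [0.082, -0.997, -0.003], [-0.004, 0.003, -1.0]]
contact_force: [0.4, -0.5, -2.5]
gripper_width: 0.235
grasp_force: 119.0
```

Need about 33 mm more.

Call:
{"method": "step_arm", "body": {
  "rows": [
    {"delta_pos":[0,0,0.5],"turn":[0,0,0],"grip":1},
    {"delta_pos":[0,0,0.4],"turn":[0,0,0],"grip":1},
    {"delta_pos":[0,0,0.2],"turn":[0,0,0],"grip":1},
    {"delta_pos":[0,0,0.15],"turn":[0,0,0],"grip":1},
    {"delta_pos":[0,0,0],"turn":[0,0,0],"grip":1},
    {"delta_pos":[0,0,0],"turn":[0,0,0],"grip":1}
  ]
}}

```text
clock: 26.15
position: [0.4398, 0.3623, 0.0151]
tcp_rot: [[0.996, 0.084, 0.0], [0.084, -0.996, -0.0], [0.0, 0.0, -1.0]]
contact_force: [-0.5, -0.1, -2.8]
gripper_width: 0.229
grasp_force: 119.2
```

Call:
{"method": "step_arm", "body": {
  "rows": [
    {"delta_pos":[0,0,0.1],"turn":[0,0,0],"grip":1},
    {"delta_pos":[0,0,0.1],"turn":[0,0,0],"grip":1},
    {"delta_pos":[0,0,0],"turn":[0,0,0],"grip":1},
    {"delta_pos":[0,0,0],"turn":[0,0,0],"grip":1}
  ]
}}

```text
clock: 26.48
position: [0.4404, 0.3627, 0.0108]
tcp_rot: [[0.996, 0.084, 0.002], [0.084, -0.996, 0.001], [0.002, -0.001, -1.0]]
contact_force: [0.3, 0.3, -0.3]
gripper_width: 0.231
grasp_force: 119.5
```

The weight is off the arm, so I'll release and rise.

Call:
{"method": "step_arm", "body": {
  "rows": [
    {"delta_pos":[0,0,0],"turn":[0,0,0],"grip":0.5},
    {"delta_pos":[0,0,0],"turn":[0,0,0],"grip":0},
    {"delta_pos":[0,0,0],"turn":[0,0,0],"grip":0},
    {"delta_pos":[0,0,0],"turn":[0,0,0],"grip":0},
    {"delta_pos":[0,0,0],"turn":[0,0,0],"grip":0},
    {"delta_pos":[0,0,0],"turn":[0,0,0],"grip":0},
    {"delta_pos":[0,0,0],"turn":[0,0,0],"grip":0},
    {"delta_pos":[0,0,-0.5],"turn":[0,0,0],"grip":0},
    {"delta_pos":[0,0,-1],"turn":[0,0,0],"grip":0},
    {"delta_pos":[0,0,-1],"turn":[0,0,0],"grip":0},
    {"delta_pos":[0,0,-1],"turn":[0,0,0],"grip":0},
    {"delta_pos":[0,0,-1],"turn":[0,0,0],"grip":0},
    {"delta_pos":[0,0,-1],"turn":[0,0,0],"grip":0},
    {"delta_pos":[0,0,-1],"turn":[0,0,0],"grip":0},
    {"delta_pos":[0,0,-1],"turn":[0,0,0],"grip":0},
    {"delta_pos":[0,0,-1],"turn":[0,0,0],"grip":0},
    {"delta_pos":[0,0,-1],"turn":[0,0,0],"grip":0},
    {"delta_pos":[0,0,-1],"turn":[0,0,0],"grip":0},
    {"delta_pos":[0,0,0],"turn":[0,0,0],"grip":0},
    {"delta_pos":[0,0,0],"turn":[0,0,0],"grip":0}
  ]
}}

```text
clock: 28.15
position: [0.4404, 0.3627, 0.2758]
tcp_rot: [[0.996, 0.084, 0.005], [0.084, -0.996, 0.003], [0.005, -0.003, -1.0]]
contact_force: [-0.0, -0.4, -0.7]
gripper_width: 1.0
grasp_force: 0.0
```

```bash
python3 - <<'E'
from h import *
np.set_printoptions(precision=4,suppress=True)
p,d,c=grab('side');f=load('side');h=cv2.cvtColor(p,cv2.COLOR_RGB2HSV)
for nm,m in(('red',((h[...,0]<8)|(h[...,0]>172))&(h[...,1]>140)&(h[...,2]>60)),('yellow',(h[...,0]>10)&(h[...,0]<32)&(h[...,1]>130)),('blue',(h[...,0]>105)&(h[...,0]<125)&(h[...,1]>150))):
    k,l,st,ce=cv2.connectedComponentsWithStats(m.astype(np.uint8))
    for i in range(1,k):
        if st[i,4]>=10:
            v,u=np.nonzero((l==i)&(d>0));X=np.array([world(f,a,b) for a,b in zip(u,v)])
            M=np.median(X,0)
            if abs(M[1])<.6 and M[0]<.7:print(nm,st[i],M,X[:,2].max())
s=status.get_state();print(s['position'],s['gripper_width'],s['clock'])
E
```

```text
red [249 219  10   9  72] [0.5329 0.0343 0.0461] 0.31126075134842507
yellow [232 197   6   9  48] [0.5399 0.2043 0.2349] 0.3645385261216049
yellow [224 272  16  14 117] [0.5082 0.328  0.0338] 0.04060739780379735
yellow [216 290  17  17 223] [0.5012 0.4206 0.0295] 0.04120214167748839
blue [211 220  18   3  33] [ 0.6824 -0.0065  0.0031] 0.00604312963503317
blue [267 224   8   3  15] [ 0.4903 -0.033   0.0047] 0.008381907533771507
blue [276 225  10   3  23] [ 0.4471 -0.0399  0.0045] 0.007971752335194864
blue [172 277  22  21 323] [0.5803 0.516  0.137 ] 0.14145993824991393
blue [223 311  10   5  47] [0.4434 0.5349 0.1023] 0.10553418583306028
[0.4399 0.3623 0.2735] 1.0026188072805529 28.2
```

The mallet lies flat, with both faces topping out at about 42 mm. The specimen is in the basket and the arm is clear.

```bash
python3 -c "
from h import *
print(workorder.close_job())"
```

```text
the job is handed in; nothing more can be done
None
```

I handed the job in at about 28 s: the basket hung on both hooks after release, the specimen measured inside it after one mallet blow, and the mallet lies flat on the bench where the basket stood; hand-in returned no verdict.

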